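Put the lids on the prep containers

TASK

Close up the prep bench: put on each of the four open steel containers (oblong, square, wide round, narrow round) the lid of its own shape and size, set down rather than dropped, so that it sits flat with its lip down inside the rim. Keep the containers upright, and leave the spare middle-sized round lid and the pepper mill where they are.

Things in the scene. Friction and masses are not known exactly. Their poses are not given: they have to be found in the camera images.
- ninth_pan: Oblong stainless pan holding eggs. Rim 176 (x) by 108 mm (y), mouth 154 by 86 mm, 65 mm high; x is its long axis. Origin: centre of the underside, on the bench; z up. Upright and open, loose, about 0.75 kg. A seated lid has its plate on the rim and its origin 58 mm above the container's origin.
- square_pan: Square stainless pan holding small onions. Rim 116 by 116 mm, mouth 98 by 98 mm, 100 mm high; x and y run along its sides. Origin: centre of the underside, on the bench; z up. Upright and open, loose, about 0.75 kg. A seated lid has its plate on the rim and its origin 93 mm above the container's origin.
- wide_pot: Wide round stainless pot holding lemons. Rim 140 mm in diameter, mouth 120 mm, 85 mm high. Origin: centre of the underside, on the bench; z up. Upright and open, loose, about 0.75 kg. A seated lid has its plate on the rim and its origin 78 mm above the container's origin.
- narrow_pot: Narrow round stainless pot holding walnuts. Rim 100 mm in diameter, mouth 82 mm, 110 mm high. Origin: centre of the underside, on the bench; z up. Upright and open, loose, about 0.75 kg. A seated lid has its plate on the rim and its origin 103 mm above the container's origin.
- ninth_lid: Oblong stainless lid for the oblong pan, about 0.18 kg. Plate 176 (x) by 108 mm (y), lip 140 by 72 mm. Lip has 7 mm play all round in its mouth. Lies right way up; origin: centre of the lip's underside, on the bench, z up. Lip 0-7 mm, plate 7-10 mm above it; black bar handle along x, 80 long, 14 wide (y), bar from 29 to 43 mm above the origin. Either way round fits.
- square_lid: Square stainless lid for the square pan, about 0.18 kg. Plate 116 by 116 mm, lip 84 by 84 mm. Lip has 7 mm play all round in its mouth. Lies right way up; origin: centre of the lip's underside, on the bench, z up. Lip 0-7 mm, plate 7-10 mm above it; black bar handle along x, 60 long, 14 wide (y), bar from 29 to 43 mm above the origin. It fits in any of its four quarter turns.
- wide_lid: Round stainless lid for the wide pot, about 0.15 kg, the largest round lid. Plate 140 mm in diameter, lip 106 mm. Lip has 7 mm play all round in its mouth. Lies right way up; origin: centre of the lip's underside, on the bench, z up. Lip 0-7 mm, plate 7-10 mm above it; black knob on the axis, diameter 30, from 23 to 47 mm above the origin. 
- narrow_lid: Round stainless lid for the narrow pot, about 0.15 kg, the smallest round lid. Plate 100 mm in diameter, lip 68 mm. Lip has 7 mm play all round in its mouth. Lies right way up; origin: centre of the lip's underside, on the bench, z up. Lip 0-7 mm, plate 7-10 mm above it; black knob on the axis, diameter 30, from 23 to 47 mm above the origin. 
- spare_lid: Spare round stainless lid of the middle size, plate 120 mm in diameter, lip 86 mm, which fits none of the containers. Lies right way up; origin: centre of the lip's underside, on the bench, z up. Lip 0-7 mm, plate 7-10 mm above it; black knob on the axis, diameter 30, from 23 to 47 mm above the origin. It stays where it lies.
- mill: Dark wooden pepper mill standing among the rest, diameter 48, 152 mm tall, 0.3 kg, origin at the centre of its foot, z up. It stays where it stands. Other small things in the gaps (shaker, small dish, ring cutter, timer) are at most 82 mm tall. Kitchen equipment up to 250 mm tall stands along the edges of the bench, beyond x = 0.82 m or |y| = 0.6 m.
There are look-alikes about, which are no part of the job. Of the things that look like the mill, take the one that is nearest to the robot's base at the start.

How it is judged (in metres and radians):
At the end, for the whole second after the job is handed in: Each of the four lids sits on its own container: within 12 mm sideways and 4 mm in height of fully seated, parallel to it within 0.06 rad; containers upright (0.08 rad), all at rest; spare lid within 30 mm and mill within 40 mm of the start, mill upright (0.15 rad) (horizontal distance between ninth_lid and ninth_pan below 0.012 m and z of ninth_lid in the frame of ninth_pan between 0.054 and 0.062 m and angle between the z axis of ninth_lid and the z axis of ninth_pan, either way round below 0.06 rad and angle between each of ninth_pan, square_pan, wide_pot, narrow_pot's own z axis and vertical below 0.08 rad and linear speed of each of ninth_lid, ninth_pan, square_lid, square_pan, wide_lid, wide_pot, narrow_lid, narrow_pot below 0.02 m/s and horizontal distance between square_lid and square_pan below 0.012 m and z of square_lid in the frame of square_pan between 0.089 and 0.097 m and angle between the z axis of square_lid and the z axis of square_pan, either way round below 0.06 rad and horizontal distance between wide_lid and wide_pot below 0.012 m and z of wide_lid in the frame of wide_pot between 0.074 and 0.082 m and angle between the z axis of wide_lid and the z axis of wide_pot, either way round below 0.06 rad and horizontal distance between narrow_lid and narrow_pot below 0.012 m and z of narrow_lid in the frame of narrow_pot between 0.099 and 0.107 m and angle between the z axis of narrow_lid and the z axis of narrow_pot, either way round below 0.06 rad and distance of spare_lid from where it was at the start of the episode below 0.03 m and distance of mill from where it was at the start of the episode below 0.04 m and angle between mill's own z axis and vertical below 0.15 rad); the robot touches nothing.
It fails at once if a container tipped by more than 0.35 rad (angle between any of ninth_pan, square_pan, wide_pot, narrow_pot's own z axis and vertical above 0.35 rad).
It fails at once if a lid dropped: falling out of the fingers faster than 0.8 m/s (a fall of more than about 30 mm) ((linear speed of ninth_lid above 0.8 m/s and contact force between the fingers and ninth_lid below 0.05 N) or (linear speed of square_lid above 0.8 m/s and contact force between the fingers and square_lid below 0.05 N) or (linear speed of wide_lid above 0.8 m/s and contact force between the fingers and wide_lid below 0.05 N) or (linear speed of narrow_lid above 0.8 m/s and contact force between the fingers and narrow_lid below 0.05 N)).
It fails at once if the spare lid moved from its place by more than 30 mm (distance of spare_lid from where it was at the start of the episode above 0.03 m).
It fails at once if the pepper mill knocked over or moved by more than 40 mm (angle between mill's own z axis and vertical above 0.5 rad or distance of mill from where it was at the start of the episode above 0.04 m).
It also fails if it takes over 112 s, if anything falls off the work surface, if the arm or the gripper's body presses on something with over 40 N, if the wrist force passes 120 N, or if a joint passes its speed limit or range.

ROBOT

A 6-joint arm with a two-finger parallel gripper is mounted at the origin on the work surface. World frame = base frame: x ahead of the robot, y to its left, z up, the work surface at z = 0. Lengths are in mm, angles in rad, forces in N, time in s.
With the tool pointing down it reaches from about 300 to 775 mm from the base axis. Payload 14.6 kg.
Tool frame: the origin (TCP) lies midway between the tips of the shut fingers; the grasp point (between the pads) lies 19 mm behind it; z points along the fingers, y is the line along which they close (so a half turn about z gives the same grasp; the last joint's range is limited). The gripper opens to 94 mm and grips with 3 to 60 N. Pads are 16 mm wide; open, the fingers measure 119 mm over their backs; the gripper's body (75 mm by 177 mm) begins 78 mm behind the grasp point.
Start: joints at [1.033, 0.3, 1.521, -0, 1.321, -0.067], TCP at [249.475, 490.154, 205.446] pointing down, gripper open.
Joint ranges: [-3.03, 3.03], [-0.79, 2.21], [0.23, 2.52], [-1.04, 4.18], [0, 3.07], [-2.55, 2.55]. Speed limits (rad/s): [2.22, 2.22, 2.57, 3.14, 3.14, 3.14].

INTERFACE

Orientations are given as [roll, pitch, yaw] about the fixed x, y, z axes, in that order (R = Rz(yaw) Ry(pitch) Rx(roll)).
In Python, from cell import manip gives the robot as it stands.
- The arm moves only by the shell command python3 -m creep 'ROWS' [OPENING] [FORCE]. ROWS is text: rows parted by semicolons, each of 6 numbers parted by spaces: the shift along the tool's x, y, z normalised to -1 to 1, where 1 is 4 cm, then the turn, a rotation vector about the tool's x, y, z normalised to -1 to 1, where 1 is pi rad. In form: dx dy dz ax ay az; .... A call has 1 to 20 rows; each row shifts and turns the commanded pose from where the row before left it, along the tool's axes as they then stand; what a row does not reach is not made up. A row lasts 1/8 s, in which the tool goes at most 62.5 mm and 10.7 degrees, less where a joint would pass 70% of its speed; a pose out of reach is approached as far as the arm can. A call with a number of a shift or a turn outside -1 to 1 is refused whole. A call with a gripper value outside its range is refused whole. OPENING is the closure, from 0 (fully open) to 1 (shut), set as the call begins (- or left out, the last holds). The fingers move at their own pace and stop on an object; FORCE is the grip in N (left out, the last holds). Time passes only in rows, so rows that do not move let the fingers close. It gives the time, the measured TCP pose, the force, the opening and the grip force at its end, in the units of the state.
- manip.read_state(): the state, without advancing time (a new reading comes with each control period).
- manip.camera(name): name is "side" or "top" or "wrist"; returns a dict with "color" (400x640x3 uint8, red, green, blue), "range_z" (400x640 float32, mm along the optical axis (not along the pixel's ray), 0 where there is no reading), "camera_matrix" (3x3 intrinsics, pixels), "T" (4x4, takes a point from camera to world coordinates). Camera axes: x right, y down, z forward; pixel columns grow to the right and rows downward; lengths in mm; the calibration is good to about 2 mm. A picture is of the moment at which its call begins.
- manip.sign_off(): hands the job in; it is judged then, once.
The state is a dict: "clock": time; "joints": joint angles; "qd": joint speeds; "effort": joint torques, N m; "eef_pos": TCP position; "eef_rot": TCP orientation; "wrist_force": force on the tool from outside, world axes, zero at the start; "moment": the same for the moment, N m; "finger_gap": finger opening in mm; "finger_force": force on a finger pad.
Only numpy, scipy, OpenCV 4.12 (cv2) and the standard library are available. Lean on these libraries where they do the work, as an engineer would, in place of code of your own. Each camera call takes 0.05 s, during which the arm holds its last target. There are 200 camera calls.

## Working session

There is one attempt and no reset: what is moved stays moved. The work goes in short steps, Python scripts to look and compute and a shell command to move; the robot and the scene stay as the last step left them, time stands still between calls to the robot, and variables do not carry over. Pictures are saved under pics/ and viewed, at most 14 in all, crops included, and the job is handed in when it is done.

```bash
mkdir -p pics; ls
python3 - <<'E'
from cell import manip
import cv2,numpy as np
print(manip.read_state())
for n in ["top","side"]:
    c=manip.camera(n); cv2.imwrite(f"pics/{n}0.png",c["color"][:,:,::-1]); np.savez(f"{n}0.npz",**c)
    print(n,c["camera_matrix"],c["T"])
E
```

```text
pics
{'clock': 0.0, 'joints': array([ 1.03340618e+00,  3.00490450e-01,  1.52157936e+00, -1.48145330e-06,
        1.32072637e+00, -6.65888260e-02]), 'qd': array([ 7.65135819e-04, -4.19769904e-04,  1.39094617e-03, -2.68992715e-03,
       -7.46272091e-05,  1.70203134e-03]), 'effort': array([-1.31841629e-03, -5.31820321e+01, -3.52724648e+01,  7.07389601e-02,
        2.45460105e-02, -9.25675954e-05]), 'eef_pos': array([249.33932761, 489.9317001 , 204.8764534 ]), 'eef_rot': array([-3.14039170e+00, -7.86504870e-05,  2.67079165e+00]), 'wrist_force': array([-1.07847901, -0.34252738, -0.51165213]), 'moment': array([0.05000182, 0.06510088, 0.01330174]), 'finger_force': 0.0, 'finger_gap': 94.03224706757307}
top [[445.70006362   0.         318.75272389]
 [  0.         445.70006362 199.34245902]
 [  0.           0.           1.        ]] [[-8.32881929e-02 -9.76211034e-01  2.00187647e-01  2.74577803e+02]
 [-9.96524854e-01  8.18195056e-02 -1.56136011e-02  3.15946058e+01]
 [-1.13708463e-03 -2.00792395e-01 -9.79633157e-01  1.25946276e+03]
 [ 0.00000000e+00  0.00000000e+00  0.00000000e+00  1.00000000e+00]]
side [[466.64716047   0.         315.61730507]
 [  0.         466.64716047 192.19355692]
 [  0.           0.           1.        ]] [[ 9.60991065e-01 -2.13983117e-01  1.75235264e-01  2.73006439e+02]
 [-2.76480075e-01 -7.60209210e-01  5.87912175e-01 -7.49287652e+02]
 [ 7.41218182e-03 -6.13427406e-01 -7.89716327e-01  1.02235520e+03]
 [ 0.00000000e+00  0.00000000e+00  0.00000000e+00  1.00000000e+00]]
```

View pics/top0.png

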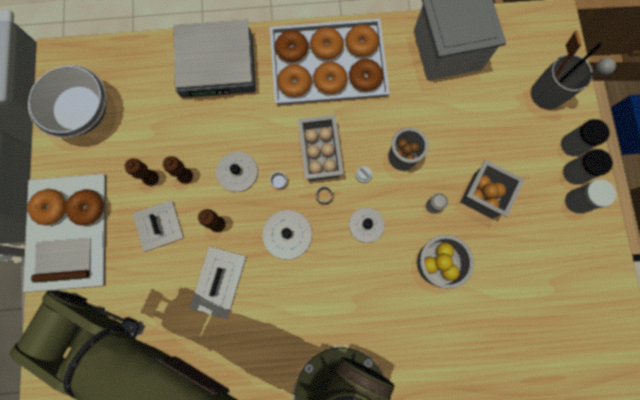

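View pics/side0.png

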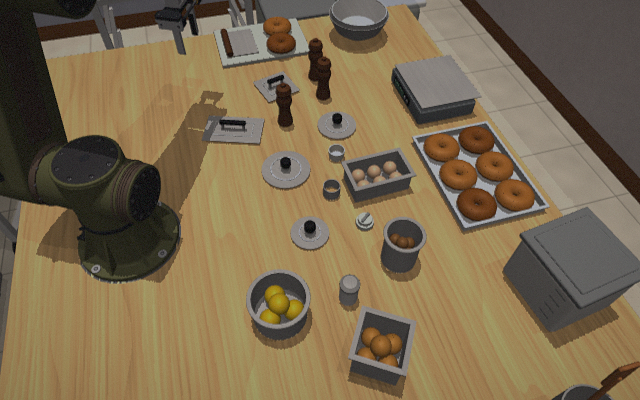

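```bash
cat > h.py <<'E'
import numpy as np,cv2
from scipy.spatial.transform import Rotation as R
def cloud(c):
    K,T,d=c["camera_matrix"],c["T"],c["range_z"]
    v,u=np.mgrid[:400,:640]; P=np.stack([(u-K[0,2])/K[0,0]*d,(v-K[1,2])/K[1,1]*d,d],-1)@T[:3,:3].T+T[:3,3]
    return np.where(d[...,None]>0,P,np.nan)
def near(P,xy,r,z0,z1):
    p=P.reshape(-1,3); p=p[~np.isnan(p[:,0])]
    return p[(np.hypot(*(p[:,:2]-xy).T)<r)&(p[:,2]>z0)&(p[:,2]<z1)]
def circ(p):
    A=np.c_[2*p[:,:2],np.ones(len(p))]; s=np.linalg.lstsq(A,(p[:,:2]**2).sum(1),rcond=None)[0]
    return s[:2],np.sqrt(s[2]+s[:2]@s[:2])
E
python3 - <<'E'
from h import *
t=cloud(np.load("top0.npz")); s=cloud(np.load("side0.npz"))
seeds=dict(ninth_pan=((321,148),65,110,'r'),square_pan=((492,190),100,95,'r'),wide_pot=((445,262),85,85,'c'),narrow_pot=((408,148),110,65,'c'),
ninth_lid=((218,282),43,60,'h'),square_lid=((158,225),43,60,'h'),wide_lid=((287,234),47,40,'k'),narrow_lid=((367,225),47,40,'k'),spare=((237,172),47,40,'k'),mill=((206,213),152,40,'k'),m2=((170,160),152,40,'k'),m3=((131,163),152,40,'k'),shaker=((437,202),75,40,'k'))
for n,((u,v),h,r,k) in seeds.items():
    for nm,P in (('top',t),('side',s)):
        c=t[v-2:v+3,u-2:u+3,:2].reshape(-1,2); c=np.nanmedian(c,0)
        lo,hi=(h-7,h+8) if k in'rc' else ((h-14,h+8) if k in 'hk' else 0)
        q=near(P,c,r,lo,hi)
        if len(q)<5: print(n,nm,'few',c); continue
        c=q[:,:2].mean(0); q=near(P,c,r,lo,hi)
        o=f"{n} {nm} n{len(q)} mean {q[:,:2].mean(0).round(1)} z {np.median(q[:,2]):.1f} max {q[:,2].max():.1f}"
        m=cv2.minAreaRect(q[:,:2].astype(np.float32)); o+=f" rect {np.round(m[0],1)} {np.round(m[1],1)} {m[2]:.1f}"
        if k=='c': o+=f" circ {circ(q)}"
        print(o)
for a in ("top","side"):
    P=t if a=="top" else s; p=near(P,[500,0],200,-15,8); print(a,np.median(p[:,2]))
E
```

```text
ninth_pan top n745 mean [670.   -3.4] z 65.1 max 72.7 rect [670.8  -2.9] [178.2 108.2] 2.2
ninth_pan side n777 mean [670.1  -4.2] z 64.4 max 70.7 rect [670.   -3.1] [178.8 113.3] 2.8
square_pan top n732 mean [ 503.8 -460. ] z 100.5 max 107.0 rect [ 503.8 -459.1] [117.8 118.3] 56.5
square_pan side n1235 mean [ 503.9 -461.6] z 100.1 max 105.3 rect [ 503.9 -458.9] [117.8 115.9] 56.7
wide_pot top n645 mean [ 321.4 -307.9] z 85.4 max 91.0 rect [ 322.7 -305.6] [138.3 137.1] 38.4 circ (array([ 322.30678651, -305.58657297]), np.float64(64.2272120344778))
wide_pot side n884 mean [ 321.5 -307.6] z 85.0 max 90.1 rect [ 322.  -306.4] [138.5 139. ] 0.8 circ (array([ 322.23839368, -307.37441029]), np.float64(64.41021808626958))
narrow_pot top n380 mean [ 640.1 -243.6] z 110.1 max 116.1 rect [ 639.5 -242.5] [98.5 98.1] 56.0 circ (array([ 638.94176226, -242.56343485]), np.float64(45.10146170368755))
narrow_pot side n465 mean [ 640.5 -243.4] z 109.6 max 115.7 rect [ 639.1 -243.2] [100.2  97. ] 66.5 circ (array([ 639.0096585 , -244.32688216]), np.float64(44.97372795873417))
ninth_lid top n168 mean [32
[... 916 characters left out ...]
 155.3 rect [483.8 305. ] [38.2 38.2] 5.2
mill side n78 mean [482.4 301.2] z 141.3 max 152.9 rect [482.3 304.5] [31.8 34.3] 47.9
m2 top n147 mean [632.2 392.4] z 141.3 max 156.0 rect [633.7 393.8] [39.2 35.3] 87.0
m2 side n65 mean [632.6 389.9] z 141.6 max 152.4 rect [632.5 389.4] [35.4 33.8] 72.7
m3 top n131 mean [634.8 493. ] z 141.3 max 153.5 rect [634.3 492.3] [37.2 37.4] 56.9
m3 side n59 mean [633.7 488.1] z 141.3 max 152.4 rect [635.4 490.2] [37.2 32.9] 31.9
shaker top n215 mean [ 483.2 -308.4] z 77.6 max 82.9 rect [ 484.1 -310.1] [45.2 44.6] 60.7
shaker side n334 mean [ 482.9 -315.7] z 77.8 max 83.0 rect [ 484.  -311.8] [45.  44.8] 72.0
top 0.5729160643145406
side 0.018380335600340914
```

```bash
cat > plan.py <<'E'
import sys
from h import *
from cell import manip
def go(x,y,z,yawdeg=None):
    s=manip.read_state(); p=s["eef_pos"]; r=s["eef_rot"]; w=r[2]
    d=np.array([x,y,z])-p; c,n=np.cos(w),np.sin(w)
    M=R.from_euler('xyz',r).as_matrix(); t=M.T@d/40
    print("t",round(s["clock"],2),"pos",p.round(1),"rpy",np.degrees(r).round(1),"units",t.round(3),end=" ")
    if yawdeg is not None:
        dy=(yawdeg-np.degrees(w)+90)%180-90; print("az",round(-dy/180,4),"deg",round(dy,1),"j6",np.degrees(s["joints"][5]).round(0),end="")
    print(" gap",round(s["finger_gap"],1),"f",round(s["finger_force"],1))
if __name__=="__main__": go(*map(float,sys.argv[1:]))
E
python3 - <<'E'
from h import *
t=cloud(np.load("top0.npz")); s=cloud(np.load("side0.npz"))
for n,c,w in (("ninth",(321.8,309),110),("sq",(493,472.5),90)):
    for P in (t,s):
        q=near(P,c,w,5.5,16); print(n,cv2.minAreaRect(q[:,:2].astype(np.float32)))
        q=near(P,c,60,35,50); e=np.linalg.svd(q[:,:2]-q[:,:2].mean(0))[2][0]; print(np.degrees(np.arctan2(e[1],e[0])))
E
python3 plan.py 321.8 309 205 160
```

```text
ninth ((318.5232849121094, 304.7431640625), (202.1498565673828, 205.11070251464844), 28.326061248779297)
160.64647265351545
ninth ((315.5657958984375, 298.6346435546875), (171.89871215820312, 201.31512451171875), 54.23380661010742)
-20.301359468829023
sq ((491.109375, 472.441650390625), (173.08326721191406, 151.0436553955078), 85.07157897949219)
-165.14533043593207
sq ((508.7999572753906, 470.63726806640625), (146.5917510986328, 133.1442413330078), 15.068583488464355)
-165.4889641155134
t 0.1 pos [249.4 490.  205. ] rpy [-179.9   -0.   153. ] units [-3.666e+00 -3.211e+00  2.000e-03] az -0.0387 deg 7.0 j6 -4.0 gap 93.8 f 0.0
```

```bash
python3 -m creep '-0.61 -0.535 0 0 0 0; -0.61 -0.535 0 0 0 0; -0.61 -0.535 0 0 0 0; -0.61 -0.535 0 0 0 0; -0.61 -0.535 0 0 0 0; -0.61 -0.535 0 0 0 0; 0 0 0 0 0 -0.02; 0 0 0 0 0 -0.02; 0 0 1 0 0 0; 0 0 1 0 0 0; 0 0 1 0 0 0; 0 0 0 0 0 0; 0 0 0 0 0 0; 0 0 0 0 0 0' 0 30; python3 plan.py 321.8 309 17 160
```

```text
clock: 1.85
eef_pos: [322.3, 309.8, 87.0]
eef_rot: [3.139, 0.001, 2.796]
wrist_force: [-0.5, 0.4, 0.5]
finger_gap: 94.0
finger_force: 0.0
t 1.85 pos [322.3 309.8  87. ] rpy [1.799e+02 1.000e-01 1.602e+02] units [ 0.008 -0.028  1.749] az 0.0013 deg -0.2 j6 -31.0 gap 94.0 f 0.0
```

Run:
```python
from cell import manip
import cv2
cv2.imwrite("pics/w1.png",manip.camera("wrist")["color"][:,:,::-1])
```

```text
(no output)
```

View pics/w1.png

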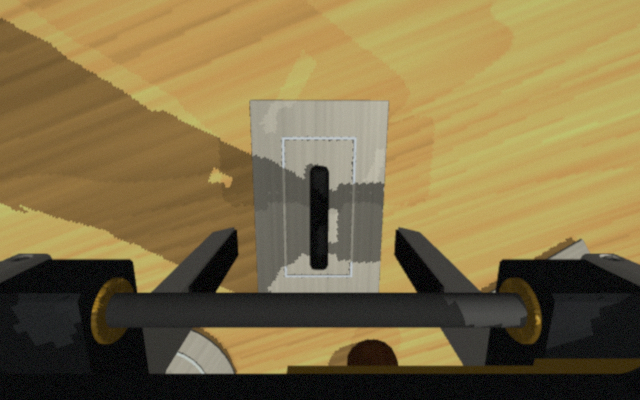

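The bar is vertical at column 319, midway between the fingers (237/395), so it is aligned. I'll descend and grip.

```bash
python3 -m creep '0 0 0.6 0 0 0; 0 0 0.6 0 0 0; 0 0 0.35 0 0 0; 0 0 0.2 0 0 0; 0 0 0 0 0 0' ; python3 plan.py 321.8 309 17 160; python3 -m creep '0 0 0 0 0 0; 0 0 0 0 0 0; 0 0 0 0 0 0; 0 0 0 0 0 0; 0 0 0 0 0 0; 0 0 0 0 0 0; 0 0 0 0 0 0; 0 0 0 0 0 0' 1 35; python3 -m creep '0 0 -0.3 0 0 0; 0 0 -0.6 0 0 0; 0 0 -0.8 0 0 0; 0 0 -0.8 0 0 0; 0 0 -0.8 0 0 0; 0 0 -0.8 0 0 0; 0 0 -0.6 0 0 0; 0 0 0 0 0 0'; python3 plan.py 670.3 -3.2 200 182.4
```

```text
clock: 2.52
eef_pos: [321.8, 309.4, 15.5]
eef_rot: [-3.141, -0.0, 2.796]
wrist_force: [-0.4, 0.2, -0.1]
finger_gap: 94.2
finger_force: 0.0
t 2.52 pos [321.8 309.4  15.5] rpy [-180.    -0.   160.2] units [-0.004 -0.009 -0.036] az 0.0013 deg -0.2 j6 -31.0 gap 94.2 f 0.0
clock: 3.52
eef_pos: [321.8, 309.4, 15.5]
eef_rot: [3.141, 0.0, 2.796]
wrist_force: [1.4, 2.0, -1.2]
finger_gap: 17.3
finger_force: 0.4
clock: 4.53
eef_pos: [322.0, 309.6, 205.1]
eef_rot: [3.139, 0.002, 2.796]
wrist_force: [-0.0, 0.0, -2.2]
finger_gap: 13.8
finger_force: 35.0
t 4.53 pos [322.  309.6 205.1] rpy [1.798e+02 1.000e-01 1.602e+02] units [-10.838  -4.413   0.132] az -0.1232 deg 22.2 j6 -31.0 gap 13.8 f 35.0
```

```bash
python3 -m creep '-0.4 -0.163 0 0 0 0; -0.677 -0.276 0 0 0 0; -0.677 -0.276 0 0 0 0; -0.677 -0.276 0 0 0 0; -0.677 -0.276 0 0 0 0; -0.677 -0.276 0 0 0 0; -0.677 -0.276 0 0 0 0; -0.677 -0.276 0 0 0 0; -0.677 -0.276 0 0 0 0; -0.677 -0.276 0 0 0 0; -0.677 -0.276 0 0 0 0; -0.677 -0.276 0 0 0 0; -0.677 -0.276 0 0 0 0; -0.677 -0.276 0 0 0 0; -0.677 -0.276 0 0 0 0; -0.677 -0.276 0 0 0 0; -0.28 -0.11 0 0 0 0; 0 0 0 0 0 -0.031; 0 0 0 0 0 -0.031; 0 0 0 0 0 -0.031'; python3 -m creep '0 0 0 0 0 -0.03; 0 0 0 0 0 0; 0 0 0 0 0 0'; python3 plan.py 670.3 -3.2 100 182.4
python3 - <<'E'
from h import *
from cell import manip
p=manip.read_state()["eef_pos"]
for n in ("top","side"):
    c=manip.camera(n); P=cloud(c); cv2.imwrite(f"pics/{n}2.png",c["color"][:,:,::-1])
    q=near(P,p[:2],115,p[2]-18,p[2]+2); 
    print(n,len(q),np.percentile(q[:,2]-p[2],[5,25,50,75,95]).round(1),cv2.minAreaRect(q[:,:2].astype(np.float32)))
    b=np.linalg.lstsq(np.c_[q[:,:2]-p[:2],np.ones(len(q))],q[:,2]-p[2],rcond=None)[0]; print(b)
E
```

```text
clock: 7.02
eef_pos: [669.3, -2.9, 202.6]
eef_rot: [3.141, -0.001, 3.092]
wrist_force: [0.1, 0.2, -2.2]
finger_gap: 13.6
finger_force: 35.0
clock: 7.4
eef_pos: [669.6, -3.1, 203.1]
eef_rot: [3.141, -0.001, -3.102]
wrist_force: [-0.3, 0.4, -2.4]
finger_gap: 13.6
finger_force: 35.0
t 7.4 pos [669.6  -3.1 203.1] rpy [ 180.    -0.  -177.7] units [-0.019 -0.003  2.577] az -0.0008 deg 0.1 j6 -96.0 gap 13.6 f 35.0Traceback (most recent call last):
  File "<stdin>", line 7, in <module>
    return _quantile_unchecked(
        a, q, axis, out, overwrite_input, method, keepdims, weights)
    return _ureduce(a,
                    func=_quantile_ureduce_func,
    ...<5 lines>...
                    overwrite_input=overwrite_input,
                    method=method)
    r = func(a, **kwargs)
    result = _quantile(arr,
                       quantiles=q,
    ...<2 lines>...
                       out=out,
                       weights=wgt)
    slices_having_nans = np.isnan(arr[-1, ...])
                                  ~~~^^^^^^^^^
IndexError: index -1 is out of bounds for axis 0 with size 0
```

```bash
cat > chk.py <<'E'
import sys
from h import *
from cell import manip
p=manip.read_state()["eef_pos"]; print(p.round(1))
for n in ("side","wrist"):
    c=manip.camera(n); P=cloud(c); cv2.imwrite(f"pics/{n}{sys.argv[1]}.png",c["color"][:,:,::-1])
    q=near(P,p[:2],100,p[2]-14,p[2]+1)
    if len(q)>20:
        b=np.linalg.lstsq(np.c_[q[:,:2]-p[:2],np.ones(len(q))],q[:,2]-p[2],rcond=None)[0]
        print(n,len(q),"plate z-tcp",np.median(q[:,2]-p[2]).round(1),"tilt",b[:2].round(3),cv2.minAreaRect(q[:,:2].astype(np.float32)))
E
python3 chk.py 2
```

```text
[669.7  -3.2 203.2]
side 1711 plate z-tcp -8.5 tilt [ 0.001 -0.   ] ((668.892333984375, -4.730827331542969), (177.00694274902344, 112.62079620361328), 1.2760605812072754)
wrist 28204 plate z-tcp -8.3 tilt [-0.  0.] ((670.0555419921875, -3.6415557861328125), (176.58448791503906, 108.49604034423828), 2.0438811779022217)
```

View pics/side2.png

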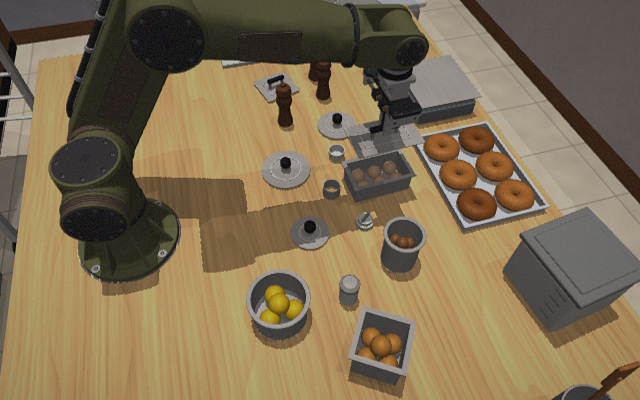

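The lid is held level over the pan, and the wrist depth puts its plate at (670.1, -3.6), matching the pan. The plate top is 8.3 mm below the TCP, so it seats at TCP z ≈ 76.3.

```bash
python3 -m creep '0 0 0.5 0 0 0; 0 0 0.6 0 0 0; 0 0 0.6 0 0 0; 0 0 0.5 0 0 0; 0 0 0.4 0 0 0; 0 0 0.2 0 0 0; 0 0 0.15 0 0 0; 0 0 0.1 0 0 0; 0 0 0.05 0 0 0; 0 0 0.05 0 0 0; 0 0 0 0 0 0; 0 0 0 0 0 0'; python3 plan.py 670.3 -3.2 76.3 182.4
```

```text
clock: 9.05
eef_pos: [669.9, -3.4, 77.7]
eef_rot: [-3.142, 0.0, -3.1]
wrist_force: [-0.3, -0.2, -1.7]
finger_gap: 13.3
finger_force: 35.0
t 9.05 pos [669.9  -3.4  77.7] rpy [-180.     0.  -177.6] units [-0.01   0.005  0.034] az -0.0002 deg 0.0 j6 -96.0 gap 13.3 f 35.0
```

```bash
python3 -m creep '0 0 0.03 0 0 0; 0 0 0 0 0 0; 0 0 0 0 0 0; 0 0 0 0 0 0; 0 0 0 0 0 0; 0 0 0 0 0 0; 0 0 -0.5 0 0 0; 0 0 -0.8 0 0 0; 0 0 -0.8 0 0 0; 0 0 -0.8 0 0 0; 0 0 -0.5 0 0 0; 0 0 0 0 0 0' 0; python3 chk.py 3
python3 - <<'E'
from h import *
from cell import manip
c=manip.camera("wrist");P=cloud(c);q=near(P,(670.3,-3.2),100,55,80);print(np.median(q[:,2]),cv2.minAreaRect(q[:,:2].astype(np.float32)))
E
python3 plan.py 493 472.5 200 195
```

```text
clock: 10.55
eef_pos: [670.4, -3.5, 215.1]
eef_rot: [-3.141, 0.004, -3.1]
wrist_force: [0.2, 0.0, -0.8]
finger_gap: 93.9
finger_force: 0.0
[670.4  -3.5 215.1]
wrist 88 plate z-tcp -0.3 tilt [-0.008 -0.001] ((668.2432250976562, -3.4814910888671875), (17.367326736450195, 102.84664916992188), 2.393444538116455)
68.00221761839339 ((669.986572265625, -2.8864707946777344), (174.6168212890625, 110.20340728759766), 2.334994316101074)
t 10.7 pos [669.5  -3.4 211.5] rpy [ 1.800e+02 -1.000e-01 -1.776e+02] units [ 3.918 12.069  0.293] az -0.0702 deg 12.6 j6 -96.0 gap 94.2 f 0.0
```

The oblong lid is seated (plate at z 68.0). Next is the square lid.

```bash
python3 -m creep '0.245 0.754 0 0 0 0; 0.245 0.754 0 0 0 0; 0.245 0.754 0 0 0 0; 0.245 0.754 0 0 0 0; 0.245 0.754 0 0 0 0; 0.245 0.754 0 0 0 0; 0.245 0.754 0 0 0 0; 0.245 0.754 0 0 0 0; 0.245 0.754 0 0 0 0; 0.245 0.754 0 0 0 0; 0.245 0.754 0 0 0 0; 0.245 0.754 0 0 0 0; 0.245 0.754 0 0 0 0; 0.245 0.754 0 0 0 0; 0.245 0.754 0 0 0 0; 0.245 0.754 0 0 0 0; 0 0 0 0 0 -0.035; 0 0 0 0 0 -0.035; 0 0 0 0 0 0'; python3 -m creep '0 0 0.8 0 0 0; 0 0 0.8 0 0 0; 0 0 0.8 0 0 0; 0 0 0.6 0 0 0; 0 0 0 0 0 0; 0 0 0 0 0 0'
cat > lid.py <<'E'
import sys
from h import *
from cell import manip
from plan import go
x,y=map(float,sys.argv[1:3])
P=cloud(manip.camera("wrist"))
q=near(P,(x,y),45,38,50); e=np.linalg.svd(q[:,:2]-q[:,:2].mean(0))[2][0]
m=cv2.minAreaRect(q[:,:2].astype(np.float32))
print(len(q),np.median(q[:,2]),"rect",m,"yaw",np.degrees(np.arctan2(e[1],e[0])))
go(*m[0],float(sys.argv[3]),float(sys.argv[4]) if len(sys.argv)>4 else None)
E
python3 lid.py 493 472.5 17 195
```

```text
clock: 13.08
eef_pos: [493.0, 472.1, 211.2]
eef_rot: [-3.141, -0.001, -2.881]
wrist_force: [0.3, -0.3, 0.5]
finger_gap: 94.1
finger_force: 0.0
clock: 13.82
eef_pos: [493.6, 472.5, 93.4]
eef_rot: [3.141, 0.001, -2.882]
wrist_force: [-0.3, 0.9, -0.0]
finger_gap: 94.1
finger_force: 0.0
1322 42.495422130771516 rect ((494.39654541015625, 474.8065490722656), (59.644744873046875, 13.341097831726074), 14.89997673034668) yaw 14.979960576514562
t 13.88 pos [493.7 472.6  93.6] rpy [ 1.800e+02  1.000e-01 -1.651e+02] units [-0.028  0.048  1.916] az -0.0005 deg 0.1 j6 -64.0 gap 93.9 f 0.0
```

```bash
python3 -m creep '-0.03 0.04 0.5 0 0 0; 0 0 0.6 0 0 0; 0 0 0.4 0 0 0; 0 0 0.25 0 0 0; 0 0 0.15 0 0 0; 0 0 0 0 0 0'; python3 -m creep '0 0 0 0 0 0; 0 0 0 0 0 0; 0 0 0 0 0 0; 0 0 0 0 0 0; 0 0 0 0 0 0; 0 0 0 0 0 0; 0 0 0 0 0 0; 0 0 0 0 0 0; 0 0 0 0 0 0; 0 0 0 0 0 0; 0 0 0 0 0 0' 1 35; python3 -m creep '0 0 -0.2 0 0 0; 0 0 -0.5 0 0 0; 0 0 -0.8 0 0 0; 0 0 -0.8 0 0 0; 0 0 -0.8 0 0 0; 0 0 -0.8 0 0 0; 0 0 -0.6 0 0 0; 0 0 -0.2 0 0 0; 0 0 0 0 0 0'; python3 plan.py 503.9 -459.4 205 146.6
```

```text
clock: 14.62
eef_pos: [494.0, 474.2, 16.3]
eef_rot: [3.142, 0.0, -2.88]
wrist_force: [-0.7, 0.2, -0.5]
finger_gap: 93.8
finger_force: 0.0
clock: 16.0
eef_pos: [494.0, 474.2, 16.3]
eef_rot: [3.142, 0.0, -2.88]
wrist_force: [-0.1, 0.7, -0.5]
finger_gap: 13.4
finger_force: 35.0
clock: 17.12
eef_pos: [494.0, 474.1, 204.6]
eef_rot: [3.141, 0.001, -2.88]
wrist_force: [-0.1, -0.4, -1.8]
finger_gap: 13.6
finger_force: 35.0
t 17.12 pos [494.  474.1 204.6] rpy [ 180.    0. -165.] units [ 5.7860e+00 -2.2609e+01 -1.7000e-02] az 0.2687 deg -48.4 j6 -64.0 gap 13.6 f 35.0
```

```bash
python3 -m creep '0.1 -0.4 0 0 0 0; 0.207 -0.81 0 0 0 0; 0.207 -0.81 0 0 0 0; 0.207 -0.81 0 0 0 0; 0.207 -0.81 0 0 0 0; 0.207 -0.81 0 0 0 0; 0.207 -0.81 0 0 0 0; 0.207 -0.81 0 0 0 0; 0.207 -0.81 0 0 0 0; 0.207 -0.81 0 0 0 0; 0.207 -0.81 0 0 0 0; 0.207 -0.81 0 0 0 0; 0.207 -0.81 0 0 0 0; 0.207 -0.81 0 0 0 0; 0.207 -0.81 0 0 0 0; 0.207 -0.81 0 0 0 0; 0.207 -0.81 0 0 0 0; 0.207 -0.81 0 0 0 0; 0.207 -0.81 0 0 0 0; 0.207 -0.81 0 0 0 0'; python3 -m creep '0.207 -0.81 0 0 0 0; 0.207 -0.81 0 0 0 0; 0.207 -0.81 0 0 0 0; 0.207 -0.81 0 0 0 0; 0.207 -0.81 0 0 0 0; 0.207 -0.81 0 0 0 0; 0.207 -0.81 0 0 0 0; 0.207 -0.81 0 0 0 0; 0.11 -0.35 0 0 0 0; 0 0 0 0 0 0.0448; 0 0 0 0 0 0.0448; 0 0 0 0 0 0.0448; 0 0 0 0 0 0.0448; 0 0 0 0 0 0.0448; 0 0 0 0 0 0.0448; 0 0 0 0 0 0; 0 0 0 0 0 0'; python3 chk.py 4;  python3 plan.py 503.9 -459.4 205 146.6
```

```text
clock: 19.62
eef_pos: [500.7, -178.7, 203.2]
eef_rot: [3.141, -0.001, -2.88]
wrist_force: [-0.2, 0.7, -2.5]
finger_gap: 13.6
finger_force: 35.0
clock: 21.75
eef_pos: [515.4, -445.6, 204.0]
eef_rot: [-3.124, -0.003, 2.526]
wrist_force: [-0.4, 0.8, -2.4]
finger_gap: 13.8
finger_force: 35.0
[ 515.4 -445.6  204. ]
side 1771 plate z-tcp -5.7 tilt [-0.012 -0.014] ((515.1387329101562, -448.0442199707031), (117.20793151855469, 116.10327911376953), 54.854793548583984)
wrist 18687 plate z-tcp -6.0 tilt [-0.013 -0.014] ((506.2827453613281, -440.0887756347656), (116.27000427246094, 91.86528015136719), 54.708091735839844)
t 21.85 pos [ 515.5 -445.8  204.1] rpy [-1.790e+02 -1.000e-01  1.447e+02] units [ 0.039 -0.445 -0.014] az -0.0107 deg 1.9 j6 -98.0 gap 13.5 f 35.0
```

Some rows came up short, leaving an 18 mm offset and about 1° of tilt. I'll correct both, then re-measure.

```bash
python3 -m creep '0 0 0 -0.0055 0 -0.0107; 0 0 0 0 0 0; 0.02 -0.22 0 0 0 0; 0.02 -0.22 0 0 0 0; 0 0 0 0 0 0; 0 0 0 0 0 0'; python3 chk.py 5;  python3 plan.py 503.9 -459.4 205 146.6
```

```text
clock: 22.6
eef_pos: [504.4, -459.8, 204.2]
eef_rot: [-3.141, -0.002, 2.556]
wrist_force: [-0.2, 0.2, -2.0]
finger_gap: 13.3
finger_force: 35.0
[ 504.4 -459.8  204.2]
side 1719 plate z-tcp -5.9 tilt [-0.003  0.001] ((504.03790283203125, -462.4671325683594), (117.2903823852539, 116.33563995361328), 56.25387954711914)
wrist 18678 plate z-tcp -6.1 tilt [-0.003 -0.   ] ((495.3848571777344, -454.34710693359375), (116.64541625976562, 92.31655883789062), 56.46928405761719)
t 22.7 pos [ 504.5 -459.6  204.2] rpy [-1.800e+02 -1.000e-01  1.465e+02] units [ 0.016 -0.004 -0.019] az -0.0007 deg 0.1 j6 -102.0 gap 13.6 f 35.0
```

View pics/wrist5.png

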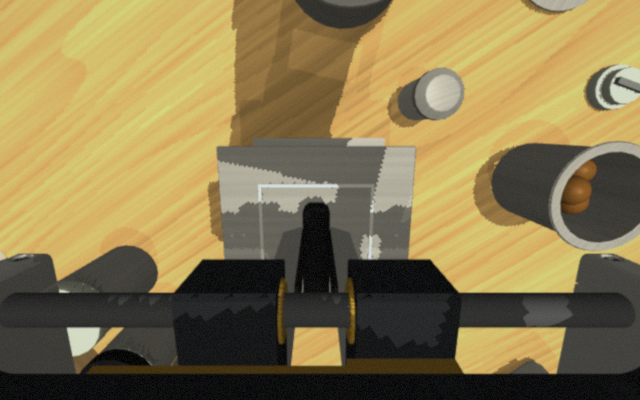

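```bash
python3 -m creep '0.05 0.02 0.4 0 0 0; 0 0 0.5 0 0 0; 0 0 0.5 0 0 0; 0 0 0.35 0 0 0; 0 0 0.2 0 0 0; 0 0 0.15 0 0 0; 0 0 0.1 0 0 0; 0 0 0.08 0 0 0; 0 0 0.04 0 0 0; 0 0 0 0 0 0; 0 0 0 0 0 0'; python3 chk.py 6; python3 plan.py 503.9 -459.4 109.1 146.6
```

```text
clock: 24.08
eef_pos: [503.0, -458.0, 111.6]
eef_rot: [-3.141, -0.002, 2.556]
wrist_force: [0.7, -0.7, -0.8]
finger_gap: 14.1
finger_force: 35.0
[ 503.  -458.   111.6]
side 1428 plate z-tcp -6.0 tilt [-0.004  0.001] ((502.76556396484375, -460.5753173828125), (116.84906768798828, 116.19068145751953), 56.65113067626953)
wrist 18887 plate z-tcp -6.1 tilt [-0.002 -0.003] ((494.22332763671875, -451.6366882324219), (118.37590026855469, 92.17164611816406), 56.505577087402344)
t 24.18 pos [ 503.  -458.   111.6] rpy [-1.799e+02 -1.000e-01  1.465e+02] units [-0.038 -0.017  0.063] az -0.0007 deg 0.1 j6 -102.0 gap 13.4 f 35.0
```

```bash
python3 -m creep '0 0 0.03 0 0 0; 0 0 0.02 0 0 0; 0 0 0 0 0 0; 0 0 0 0 0 0'; python3 -m creep '0 0 0 0 0 0; 0 0 0 0 0 0; 0 0 0 0 0 0; 0 0 0 0 0 0; 0 0 0 0 0 0; 0 0 0 0 0 0; 0 0 -0.5 0 0 0; 0 0 -0.8 0 0 0; 0 0 -0.8 0 0 0; 0 0 -0.6 0 0 0; 0 0 0 0 0 0; 0 0 0 0 0 0' 0
python3 - <<'E'
from h import *
from cell import manip
c=manip.camera("wrist");P=cloud(c);q=near(P,(503.9,-459.4),90,90,112);print(np.median(q[:,2]),cv2.minAreaRect(q[:,:2].astype(np.float32)))
P=cloud(manip.camera("side"));q=near(P,(503.9,-459.4),90,98,112);print(np.median(q[:,2]),cv2.minAreaRect(q[:,:2].astype(np.float32)))
E
python3 plan.py 445.9 -116 205
```

```text
clock: 24.68
eef_pos: [503.0, -457.9, 109.4]
eef_rot: [-3.141, -0.002, 2.556]
wrist_force: [0.3, -0.7, -0.9]
finger_gap: 13.5
finger_force: 35.0
clock: 26.18
eef_pos: [503.0, -457.8, 216.7]
eef_rot: [-3.141, -0.003, 2.556]
wrist_force: [0.3, -0.1, -0.1]
finger_gap: 93.6
finger_force: 0.0
103.050482058961 ((504.1246032714844, -458.539306640625), (118.02400207519531, 115.5911865234375), 56.41389465332031)
103.37640140500343 ((503.0406494140625, -459.9219970703125), (117.92982482910156, 116.12313079833984), 56.42156982421875)
t 26.27 pos [ 503.  -457.7  216.2] rpy [-180.    -0.2  146.5] units [5.907 6.334 0.303]  gap 93.8 f 0.0
```

```bash
python3 -m creep '0.537 0.576 0 0 0 0; 0.537 0.576 0 0 0 0; 0.537 0.576 0 0 0 0; 0.537 0.576 0 0 0 0; 0.537 0.576 0 0 0 0; 0.537 0.576 0 0 0 0; 0.537 0.576 0 0 0 0; 0.537 0.576 0 0 0 0; 0.537 0.576 0 0 0 0; 0.537 0.576 0 0 0 0; 0.537 0.576 0 0 0 0; 0 0 0.8 0 0 0; 0 0 0.8 0 0 0; 0 0 0.8 0 0 0; 0 0 0.6 0 0 0; 0 0 0 0 0 0; 0 0 0 0 0 0'; python3 lid.py 445.9 -116 18
```

```text
clock: 28.4
eef_pos: [446.3, -116.3, 98.5]
eef_rot: [-3.141, -0.002, 2.556]
wrist_force: [-0.4, 0.6, 0.3]
finger_gap: 94.1
finger_force: 0.0
1138 46.565219332249214 rect ((446.55078125, -114.46115112304688), (28.51384925842285, 29.39069938659668), 56.88188934326172) yaw -47.33383943884881
t 28.45 pos [ 446.4 -116.3   98.7] rpy [-1.800e+02 -1.000e-01  1.465e+02] units [0.019 0.041 2.018]  gap 94.4 f 0.0
```

```bash
python3 -m creep '0.02 0.03 0.5 0 0 0; 0 0 0.6 0 0 0; 0 0 0.4 0 0 0; 0 0 0.3 0 0 0; 0 0 0.2 0 0 0; 0 0 0 0 0 0'; python3 -m creep '0 0 0 0 0 0; 0 0 0 0 0 0; 0 0 0 0 0 0; 0 0 0 0 0 0; 0 0 0 0 0 0; 0 0 0 0 0 0; 0 0 0 0 0 0; 0 0 0 0 0 0; 0 0 0 0 0 0; 0 0 0 0 0 0; 0 0 0 0 0 0' 1 35; python3 -m creep '0 0 -0.2 0 0 0; 0 0 -0.5 0 0 0; 0 0 -0.8 0 0 0; 0 0 -0.8 0 0 0; 0 0 -0.8 0 0 0; 0 0 -0.8 0 0 0; 0 0 -0.6 0 0 0; 0 0 -0.2 0 0 0; 0 0 0 0 0 0'; python3 plan.py 639 -243.2 205
```

```text
clock: 29.2
eef_pos: [445.7, -114.7, 17.6]
eef_rot: [-3.141, -0.003, 2.556]
wrist_force: [1.2, -0.5, -0.8]
finger_gap: 94.2
finger_force: 0.0
clock: 30.58
eef_pos: [445.8, -114.6, 17.8]
eef_rot: [-3.141, -0.002, 2.556]
wrist_force: [0.1, 1.6, -0.8]
finger_gap: 29.2
finger_force: 35.0
clock: 31.7
eef_pos: [446.1, -114.7, 205.6]
eef_rot: [-3.141, -0.002, 2.556]
wrist_force: [-0.7, -1.0, -2.6]
finger_gap: 29.5
finger_force: 35.0
t 31.7 pos [ 446.1 -114.7  205.6] rpy [-1.799e+02 -1.000e-01  1.465e+02] units [-5.795e+00 -1.300e-02  2.000e-03]  gap 29.5 f 35.0
```

```bash
python3 -m creep '-0.3 0 0 0 0 0; -0.6 0 0 0 0 0; -0.7 0 0 0 0 0; -0.7 0 0 0 0 0; -0.7 0 0 0 0 0; -0.7 0 0 0 0 0; -0.7 0 0 0 0 0; -0.7 -0.013 0 0 0 0; -0.5 0 0 0 0 0; -0.2 0 0 0 0 0; 0 0 0 0 0 0; 0 0 0 0 0 0'; python3 chk.py 7; python3 plan.py 639 -243.2 205
cat > rim.py <<'E'
# wrist: circle through plate edge pixels of the held lid / placed lid
import sys
from h import *
from cell import manip
x,y,r,lo,hi=map(float,sys.argv[1:6])
for n in ("wrist","side"):
    P=cloud(manip.camera(n)); q=near(P,(x,y),r+15,lo,hi)
    h=cv2.convexHull(q[:,:2].astype(np.float32))[:,0]; d=np.hypot(*(h-[x,y]).T)
    from scipy.optimize import least_squares
    s=least_squares(lambda c:np.hypot(*(h-c).T)-r,[x,y],loss='soft_l1',f_scale=1.)
    print(n,len(q),"z",np.median(q[:,2]).round(1),"centre",s.x.round(1),"res",np.abs(s.fun).mean().round(2))
E
python3 rim.py 639 -243 50 190 204
```

```text
clock: 33.2
eef_pos: [639.0, -243.0, 205.2]
eef_rot: [-3.141, -0.003, 2.557]
wrist_force: [-0.1, 0.4, -1.8]
finger_gap: 29.7
finger_force: 35.0
[ 639.  -243.   205.2]
side 754 plate z-tcp -7.7 tilt [0.    0.001] ((630.2105102539062, -255.35765075683594), (75.16778564453125, 98.96918487548828), 49.614810943603516)
wrist 10809 plate z-tcp -7.5 tilt [ 0.    -0.001] ((634.48193359375, -242.12428283691406), (90.14833068847656, 95.21263122558594), 5.681735515594482)
t 33.3 pos [ 639.1 -243.1  205.5] rpy [-1.800e+02 -1.000e-01  1.465e+02] units [ 0.    -0.004  0.013]  gap 29.2 f 35.0
wrist 10819 z 197.7 centre [ 639.5 -243.9] res 1.0
side 754 z 197.8 centre [ 638.4 -246.2] res 0.54
```

```bash
python3 -m creep '0 0 0.4 0 0 0; 0 0 0.5 0 0 0; 0 0 0.4 0 0 0; 0 0 0.3 0 0 0; 0 0 0.2 0 0 0; 0 0 0.12 0 0 0; 0 0 0.08 0 0 0; 0 0 0.06 0 0 0; 0 0 0.04 0 0 0; 0 0 0 0 0 0; 0 0 0 0 0 0'; python3 rim.py 639 -243 50 108 119; python3 plan.py 639 -243.2 120.6
```

```text
clock: 34.78
eef_pos: [639.1, -243.3, 121.4]
eef_rot: [-3.141, -0.002, 2.556]
wrist_force: [0.1, -0.4, -1.8]
finger_gap: 29.3
finger_force: 35.0
wrist 11151 z 113.6 centre [ 639.4 -242.4] res 1.56
side 604 z 113.5 centre [ 638.4 -246.3] res 0.46
t 34.88 pos [ 639.1 -243.3  121.4] rpy [-1.800e+02 -1.000e-01  1.465e+02] units [0.005 0.001 0.019]  gap 29.6 f 35.0
```

```bash
python3 -m creep '0 0 0.02 0 0 0; 0 0 0 0 0 0'; python3 -m creep '0 0 0 0 0 0; 0 0 0 0 0 0; 0 0 0 0 0 0; 0 0 0 0 0 0; 0 0 0 0 0 0; 0 0 0 0 0 0; 0 0 -0.5 0 0 0; 0 0 -0.8 0 0 0; 0 0 -0.7 0 0 0; 0 0 -0.3 0 0 0; 0 0 0 0 0 0; 0 0 0 0 0 0' 0; python3 rim.py 639 -243 50 106 119;  python3 plan.py 437.3 108.5 200
```

```text
clock: 35.12
eef_pos: [639.2, -243.4, 120.8]
eef_rot: [-3.141, -0.002, 2.556]
wrist_force: [-1.1, 0.2, 1.7]
finger_gap: 29.2
finger_force: 35.0
clock: 36.62
eef_pos: [639.0, -243.2, 211.2]
eef_rot: [-3.14, -0.004, 2.556]
wrist_force: [1.0, 0.9, 0.0]
finger_gap: 93.9
finger_force: 0.0
wrist 8390 z 113.1 centre [ 639.7 -243.3] res 0.63
side 1055 z 113.1 centre [ 638.5 -246.1] res 0.35
t 36.73 pos [ 639.  -243.2  211.2] rpy [-179.9   -0.2  146.5] units [9.06  4.544 0.313]  gap 94.1 f 0.0
```

```bash
python3 -m creep '0.697 0.35 0 0 0 0; 0.697 0.35 0 0 0 0; 0.697 0.35 0 0 0 0; 0.697 0.35 0 0 0 0; 0.697 0.35 0 0 0 0; 0.697 0.35 0 0 0 0; 0.697 0.35 0 0 0 0; 0.697 0.35 0 0 0 0; 0.697 0.35 0 0 0 0; 0.697 0.35 0 0 0 0; 0.697 0.35 0 0 0 0; 0.697 0.35 0 0 0 0; 0.697 0.35 0 0 0 0; 0 0 0.8 0 0 0; 0 0 0.8 0 0 0; 0 0 0.8 0 0 0; 0 0 0.5 0 0 0; 0 0 0 0 0 0; 0 0 0 0 0 0'; python3 lid.py 437.3 108.5 18
```

```text
clock: 39.1
eef_pos: [437.8, 108.7, 97.8]
eef_rot: [-3.141, -0.002, 2.556]
wrist_force: [-0.6, -0.7, 0.3]
finger_gap: 93.9
finger_force: 0.0
1144 46.60865297564324 rect ((438.5179443359375, 112.00602722167969), (28.46579360961914, 29.218833923339844), 57.84830856323242) yaw -52.19318426805927
t 39.15 pos [437.9 108.7  98. ] rpy [ 1.800e+02 -1.000e-01  1.465e+02] units [0.03  0.077 2.   ]  gap 93.6 f 0.0
```

```bash
python3 -m creep '0.02 0.05 0.5 0 0 0; 0 0 0.6 0 0 0; 0 0 0.4 0 0 0; 0 0 0.3 0 0 0; 0 0 0.2 0 0 0; 0 0 0 0 0 0'; python3 -m creep '0 0 0 0 0 0; 0 0 0 0 0 0; 0 0 0 0 0 0; 0 0 0 0 0 0; 0 0 0 0 0 0; 0 0 0 0 0 0; 0 0 0 0 0 0; 0 0 0 0 0 0; 0 0 0 0 0 0; 0 0 0 0 0 0; 0 0 0 0 0 0' 1 35; python3 -m creep '0 0 -0.2 0 0 0; 0 0 -0.5 0 0 0; 0 0 -0.8 0 0 0; 0 0 -0.8 0 0 0; 0 0 -0.8 0 0 0; 0 0 -0.8 0 0 0; 0 0 -0.6 0 0 0; 0 0 -0.2 0 0 0; 0 0 0 0 0 0'; python3 plan.py 322.3 -306.2 205
```

```text
clock: 39.9
eef_pos: [437.7, 110.8, 17.1]
eef_rot: [-3.141, -0.003, 2.556]
wrist_force: [0.4, 0.4, 0.6]
finger_gap: 93.8
finger_force: 0.0
clock: 41.28
eef_pos: [437.7, 110.8, 17.1]
eef_rot: [-3.141, -0.002, 2.556]
wrist_force: [1.6, 0.7, -0.4]
finger_gap: 29.3
finger_force: 35.0
clock: 42.4
eef_pos: [438.0, 110.6, 205.0]
eef_rot: [-3.141, -0.002, 2.556]
wrist_force: [0.2, 0.1, -0.9]
finger_gap: 29.6
finger_force: 35.0
t 42.4 pos [438.  110.6 205. ] rpy [-1.800e+02 -1.000e-01  1.465e+02] units [ -3.345 -10.285   0.   ]  gap 29.6 f 35.0
```

```bash
python3 -m creep '-0.1 -0.3 0 0 0 0; -0.209 -0.643 0 0 0 0; -0.209 -0.643 0 0 0 0; -0.209 -0.643 0 0 0 0; -0.209 -0.643 0 0 0 0; -0.209 -0.643 0 0 0 0; -0.209 -0.643 0 0 0 0; -0.209 -0.643 0 0 0 0; -0.209 -0.643 0 0 0 0; -0.209 -0.643 0 0 0 0; -0.209 -0.643 0 0 0 0; -0.209 -0.643 0 0 0 0; -0.209 -0.643 0 0 0 0; -0.209 -0.643 0 0 0 0; -0.209 -0.643 0 0 0 0; -0.209 -0.643 0 0 0 0; -0.1 -0.34 0 0 0 0; 0 0 0 0 0 0; 0 0 0 0 0 0'; python3 chk.py 8; python3 plan.py 322.3 -306.2 205;python3 rim.py 322.3 -306.2 70 190 203
```

```text
clock: 44.78
eef_pos: [322.2, -305.3, 205.0]
eef_rot: [-3.141, -0.003, 2.557]
wrist_force: [-0.4, -0.6, -1.0]
finger_gap: 29.6
finger_force: 35.0
[ 322.2 -305.3  205. ]
side 2090 plate z-tcp -7.0 tilt [-0.002  0.001] ((329.49517822265625, -322.8902587890625), (139.03382873535156, 105.32901000976562), 26.961069107055664)
wrist 23335 plate z-tcp -6.9 tilt [-0.001 -0.001] ((320.5213623046875, -301.7308349609375), (136.95907592773438, 131.0058135986328), 4.931415557861328)
t 44.88 pos [ 322.3 -305.3  205.2] rpy [-1.800e+02 -1.000e-01  1.465e+02] units [-0.011 -0.018  0.005]  gap 29.2 f 35.0
wrist 23329 z 198.2 centre [ 322.5 -306. ] res 0.17
side 2088 z 198.4 centre [ 321.8 -307.3] res 0.36
```

```bash
python3 -m creep '0 0 0.4 0 0 0; 0 0 0.6 0 0 0; 0 0 0.6 0 0 0; 0 0 0.45 0 0 0; 0 0 0.3 0 0 0; 0 0 0.15 0 0 0; 0 0 0.1 0 0 0; 0 0 0.06 0 0 0; 0 0 0.05 0 0 0; 0 0 0 0 0 0; 0 0 0 0 0 0'; python3 rim.py 322.3 -306.2 70 84 93; python3 plan.py 322.3 -306.2 95
```

```text
clock: 46.35
eef_pos: [321.9, -305.9, 96.9]
eef_rot: [-3.141, -0.002, 2.556]
wrist_force: [-0.3, 0.2, -1.4]
finger_gap: 28.9
finger_force: 35.0
wrist 23352 z 89.9 centre [ 322.  -306.2] res 0.24
side 1635 z 89.9 centre [ 321.1 -308. ] res 0.41
t 46.45 pos [ 321.9 -305.9   96.9] rpy [-1.799e+02 -1.000e-01  1.465e+02] units [-0.012  0.     0.047]  gap 29.3 f 35.0
```

Now lower the last 2 mm, release, rise and clear the view for a final check.

```bash
python3 -m creep '0 0 0.03 0 0 0; 0 0 0.015 0 0 0; 0 0 0 0 0 0'; python3 -m creep '0 0 0 0 0 0; 0 0 0 0 0 0; 0 0 0 0 0 0; 0 0 0 0 0 0; 0 0 0 0 0 0; 0 0 0 0 0 0; 0 0 -0.5 0 0 0; 0 0 -0.8 0 0 0; 0 0 -0.8 0 0 0; 0 0 -0.8 0 0 0; 0 0 -0.3 0 0 0; 0 0 0 0 0 0; 0 0 0 0 0 0' 0; python3 rim.py 322.3 -306.2 70 82 93
python3 - <<'E'
from h import *
from cell import manip
c=manip.camera("side");P=cloud(c);cv2.imwrite("pics/end.png",c["color"][:,:,::-1])
for n,xy,h in (("np",(670.3,-3.2),68),("sp",(503.9,-459.4),103),("wp",(322.3,-306.2),88),("nar",(639,-243.2),113)):
    q=near(P,xy,45,h-6,h+6); print(n,np.median(q[:,2]).round(1),np.linalg.lstsq(np.c_[q[:,:2]-xy,np.ones(len(q))],q[:,2],rcond=None)[0].round(3))
for n,xy,a,b in (("spare",(631.3,238.5),33,55),("mill",(482.4,301.2),138,160)): print(n,near(P,xy,40,a,b)[:,:2].mean(0))
E
```

```text
clock: 46.82
eef_pos: [321.8, -305.9, 95.1]
eef_rot: [-3.141, -0.002, 2.556]
wrist_force: [-1.4, 1.5, 3.3]
finger_gap: 29.2
finger_force: 35.0
clock: 48.45
eef_pos: [321.9, -305.7, 221.7]
eef_rot: [-3.141, -0.004, 2.556]
wrist_force: [0.0, 0.3, -0.1]
finger_gap: 94.1
finger_force: 0.0
wrist 13874 z 88.1 centre [ 321.9 -305.9] res 0.4
side 2575 z 88.3 centre [ 321.4 -308.4] res 0.36
np 67.9 [-3.0000e-03 -2.0000e-03  6.8005e+01]
sp 103.4 [-3.00000e-03 -4.00000e-03  1.03377e+02]
wp 88.4 [-1.0000e-03  1.0000e-03  8.8314e+01]
nar 113.1 [0.00000e+00 2.00000e-03 1.13108e+02]
spare [631.14283724 238.65343534]
mill [482.82288889 300.30997711]
```

View pics/end.png

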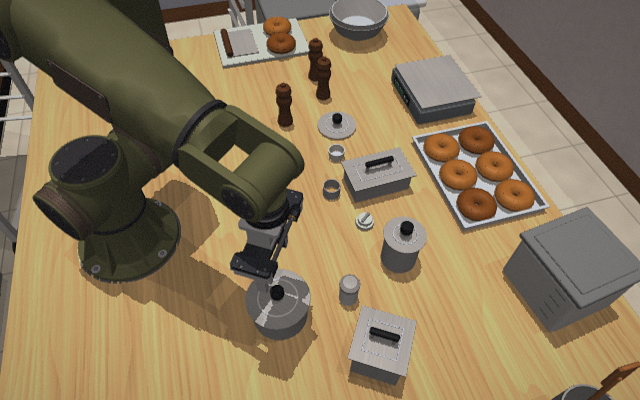

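The picture shows all four lids flat on their own containers: oblong (380,172), narrow (403,240), wide (278,300) and square (383,340). The spare lid (337,125) and the mill (285,105) have not moved.

```bash
python3 -c "
from cell import manip
print(manip.sign_off())"
```

```text
the job is handed in; nothing more can be done
None
```

All four lids are seated flat on their own containers, the spare lid and pepper mill are where they started, and I handed the job in at about 48 s of the 112 s allowed; the sign-off returned no verdict.

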